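Rock the tilt gauge to its index on the abutment stud

ROBOT

A 6-joint arm with a two-finger parallel gripper is mounted at the origin on a cart in front of the work surface, level with it; the furniture and walls round the work are solid. World frame = base frame: x ahead of the robot, y to its left, z up, the work surface at z = 0. Lengths are in m, angles in degrees, forces in N, time in s.
With the tool pointing down it reaches from about 0.4 to 0.825 m from the base axis. Payload 7 kg.
Tool frame: the origin (TCP) lies on the centre line of the jaws, within the pads' length; the fingertips stand 19 mm ahead of it and the grasp point (between the pads) is the TCP (r.tip_extent is the distance from the TCP to the fingertips, in m); z points along the fingers, y is the line along which they close (so a half turn about z gives the same grasp; the last joint's range is limited). The gripper opens to 88 mm and grips with 3 to 60 N. Pads are 19 mm wide; open, the fingers measure 130 mm over their backs; the gripper's body (78 mm by 193 mm) begins 47 mm behind the grasp point.
Start: joints at [-58.207, 20.546, 0.682, 0, -70.136, -16.507], TCP at [0.178, -0.651, 0.246] pointing down, gripper open.
Joint ranges: [-176.03, 176.03], [-82.01, 121.73], [-58.28, 71.71], [-173.87, 95.51], [-174.79, -0.11], [-173.66, 173.66]. Speed limits (degrees/s): [136.94, 136.94, 172.46, 180, 180, 180].

INTERFACE

Orientations are given as [roll, pitch, yaw] about the fixed x, y, z axes, in that order (R = Rz(yaw) Ry(pitch) Rx(roll)).
In Python, from plant import r gives the robot as it stands. The module is installed in compiled form; this text tells all that it offers.
- The arm moves only by the tool jog_arm, never from a script. Its argument "deltas" is a list that holds one entry, the list of rows, each a list of 5 numbers: the opening, from -1 (shut) to 1 (fully open), then the shift along the world's x, y, z in cm, then the turn about the world's z in rad. In form: [[[claw, dx, dy, dz, turn], ...]]. A call has 1 to 8 rows; each row shifts and turns the commanded pose from where the row before left it; what a row does not reach is not made up. A row lasts 1/8 s, in which the tool goes at most 62.5 mm and 10.7 degrees, less where a joint would pass 70% of its speed; a pose out of reach is approached as far as the arm can. A call with a gripper value outside its range is refused whole. The fingers move at their own pace and stop on an object; "force" is the grip in N (left out, the last holds). Time passes only in rows, so rows that do not move let the fingers close. It gives the time, the measured TCP pose, the force, the opening and the grip force at its end, in the units of the state.
- r.get_state(): the state, without advancing time (a new reading comes with each control period).
- r.capture(name): name is "scene" or "side" or "wrist"; returns the picture (384x512x3 uint8, blue, green, red); there is no depth.
- r.camera_info(name): a dict with "fx", "fy", "cx", "cy" (pixels), "view" (4x4, takes a point from world to camera coordinates). Camera axes: x right, y up, looking along -z (the intrinsics and any distortion apply to the point x, -y, -z); pixel columns grow to the right and rows downward; lengths in m; the calibration is good to about 2 mm. The wrist camera is an equidistant fisheye: a pixel r from the principal point sees the ray r / f radians off the axis. A picture is of the moment at which its call begins: read the wrist's pose just before it. camera_info takes no time and is no camera call; for the wrist camera it gives the pose at the moment of the call.
- r.close_job(): hands the job in; it is judged then, once.
The state is a dict: "time_s": time; "joints": joint angles; "qd": joint speeds; "joint_torque": joint torques, N m; "tcp_pos": TCP position; "eef_rot": TCP orientation; "contact_force": force on the tool from outside, world axes, zero at the start; "moment": the same for the moment, N m; "gripper_width": finger opening in m; "gripper_force": force on a finger pad.
Only numpy, scipy, OpenCV 4.12 (cv2) and the standard library are available. Lean on these libraries where they do the work, as an engineer would, in place of code of your own. Each camera call takes 0.05 s, during which the arm holds its last target. There are 200 camera calls.

TASK

Flip the dust cap of the small stand fully back off its stud, pick up the tilt gauge by its black neck and first set it level on the stud. Then rock it sideways on the stud until its freely hanging pointer settles on the index rider, and finish like that: still gripping the gauge, still resting on the stud, pointer at rest on the index. Leave the cast, the jar and the dish where they are.

Things in the scene. Friction and masses are not known exactly. Their poses are not given: they have to be found in the camera images.
- stand: Small metal stand fixed to the desk: plate 70 x 64 x 8 mm with an upright round collar 42 mm across, 30 mm high. Origin: centre of its underside, on the stud's axis. z is up; its front is -x, the cap's hinge is on its +x side. It may be turned up to 0.25 rad about z.
- stud_top (a point): Top of the unpressed stud, on the stand's axis, 54 mm above the desk (fixed to the stand). The stud, under the cap, is a steel pin 20 mm thick with a round top (radius 10 mm), 24 mm out of the collar; a lump 7.5 mm to its -y side, 3.5 mm lower at its top, makes it uneven. It is sprung: sinks straight down up to 6 mm at 0.8 N per mm.
- cap (a joint): Dust cap over the stud, hinged on a level axis along the stand's y, 24 mm behind (+x of) the stud's axis, 30 mm above the desk. 0 shut, grows as it tips up and back to +x, 2.0 fully open (rad). Starts nearly shut. Light (30 g), friction hinge (0.014 N m): it stays where left. Opens by pushing its fin to +x, pressing down behind the hinge, then pushing the raised rim on to +x.
- cap_top (a point): Centre of the cap's closed top, moves with it; 71 mm above the desk when shut. The cap is an upside-down dark grey cup 40 mm across, 31 to 71 mm above the desk, with a lip at its front rim and on top a thumb fin 18 mm wide (y), 8 thick (x), 23 high, 8 mm to +x of the stud's axis, its top 94 mm above the desk. Open, it stands behind the hinge axis, up to 76 mm high.
- gauge: Tilt gauge, about 0.2 kg, 126 mm tall, loose on the desk. Origin: centre of the underside of its flat foot (30 mm in x, 44 in y, 10 high). Above it a round dial housing, 72 mm across (y, z), 18 mm thick (x), centre 50 mm up, its open face with pointer and index to the gauge's -x. On top a black neck 16 mm (x) by 26 mm (y), from 84 to 126 mm up. z is up. Turned up to 0.25 rad about z.
- gauge_grip (a point): Middle of the black neck, 106 mm above the underside of the gauge's foot; grip it across its 26 mm width (gauge y).
- pointer (a joint): Free pendulum pointer in the dial, hinged at the dial's centre about the gauge's x, same sense as the index. 0 when it points to the foot. Settled (about half a second) it hangs plumb, so its value is minus the gauge's turn about its own x axis.
- index (a joint): Index rider, a small black block on the dial's rim, held by friction. Angle on the pointer's scale (rad): 0 at the foot, negative towards the gauge's -y (right, seen from the robot); between -0.42 and -0.20. The pointer stands on it when the gauge leans by this angle, top towards its -y (turned by minus this value about its own x).
- pointer_tip (a point): Tip of the pointer, 28 mm from the dial's centre (z along the pointer, away from its tip).
- index_tip (a point): Inner tip of the index rider, 28 mm from the dial's centre.
- cast: Bystander: plaster tooth cast on a white foot, 64 x 70 x 36 mm; origin centre of underside.
- jar: Bystander: small round lilac jar, 44 mm across, 50 mm high; origin centre of underside.
- dish: Bystander: shallow white porcelain dish, 110 mm across, 33 mm high; origin centre of underside.

How it is judged:
By the outcome, as a careful person would: the job done as asked, in the order asked, and still so for the second after the job is handed in, while the arm keeps its last pose, push and grip.
It also fails if it takes over 54 s, if anything falls off the work surface, if the arm or the gripper's body presses on something with over 40 N, if the wrist force passes 120 N, or if a joint passes its speed limit or range.

## Working session

There is one attempt and no reset: what is moved stays moved. The work goes in short steps, Python scripts to look and compute and a tool call to move; the robot and the scene stay as the last step left them, time stands still between calls to the robot, and variables do not carry over. Pictures are saved under pics/ and viewed, at most 10 in all, crops included, and the job is handed in when it is done.

Besides the shell and the picture viewer there is one more tool, called after "Request:" as name([rows], argument=value, ...), one row to a line, values as JSON. jog_arm: Moves the arm, as the interface text tells. Its arguments: {"type":"object","properties":{"deltas":{"type":"array"},"force":{"type":"number"}},"required":["deltas"]}

```bash
mkdir -p pics; cat > h.py <<'E'
import numpy as np, cv2
from plant import r
def ray(name,u,v,info=None):
    c=info or r.camera_info(name); x=(u-c['cx'])/c['fx']; y=(v-c['cy'])/c['fy']
    if name=='wrist':
        t=np.hypot(x,y); s=np.sin(t)/t if t>1e-9 else 1; d=np.array([x*s,-y*s,-np.cos(t)])
    else: d=np.array([x,-y,-1.])
    V=np.array(c['view']); R=V[:3,:3]; o=-R.T@V[:3,3]; d=R.T@d
    return o,d/np.linalg.norm(d)
def onz(name,u,v,z,info=None):
    o,d=ray(name,u,v,info); return o+d*(z-o[2])/d[2]
def tri(rays):
    A=np.zeros((3,3));b=np.zeros(3)
    for o,d in rays:
        P=np.eye(3)-np.outer(d,d);A+=P;b+=P@o
    p=np.linalg.solve(A,b); return p,[np.linalg.norm((np.eye(3)-np.outer(d,d))@(p-o)) for o,d in rays]
def proj(name,p,info=None):
    c=info or r.camera_info(name);V=np.array(c['view']);q=V[:3,:3]@np.array(p)+V[:3,3]
    x,y,z=q[0],-q[1],-q[2]
    if name=='wrist':
        h=np.hypot(x,y);t=np.arctan2(h,z);x,y=x/h*t,y/h*t
    else: x,y=x/z,y/z
    return np.array([c['fx']*x+c['cx'],c['fy']*y+c['cy']])
E
python3 - <<'E'
from h import *
np.set_printoptions(precision=4,suppress=True)
for n in ['scene','side']:
    im=r.capture(n); cv2.imwrite(f'pics/{n}0.png',im)
    c=r.camera_info(n); V=np.array(c['view']); print(n,{k:c[k] for k in c if k!='view'},-V[:3,:3].T@V[:3,3],-V[2,:3])
print(r.get_state(),r.tip_extent)
E
```

```text
scene {'fx': 474.57773127329824, 'fy': 474.57773127329824, 'cx': 256.0535918619546, 'cy': 189.83729103041088} [-0.1747 -0.5507  0.5324] [ 0.724   0.535  -0.4354]
side {'fx': 368.5851736598973, 'fy': 368.5851736598973, 'cx': 261.52209490709953, 'cy': 190.9052809793143} [ 0.5744 -0.7672  0.4896] [-0.0458  0.8862 -0.4609]
{'time_s': 0.1, 'joints': array([-58.2074,  20.5879,   0.638 ,  -0.0172, -70.1331, -16.5052]), 'qd': array([ 0.0199, -0.1085,  0.2118,  0.0333, -0.0087, -0.106 ]), 'joint_torque': array([ -0.0014, -58.4164,  29.3754,   7.0156,   0.0102,  -0.0001]), 'tcp_pos': array([ 0.1778, -0.6507,  0.2447]), 'eef_rot': array([ 179.9158,   -0.0081, -164.7185]), 'contact_force': array([-0.7813, -0.2636,  0.6411]), 'moment': array([ 0.0436,  0.0206, -0.0421]), 'gripper_force': 0.0, 'gripper_width': 0.0874753447960653} 0.019
```

View pics/scene0.png

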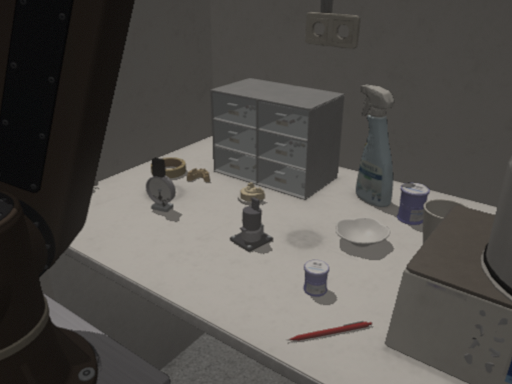

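View pics/side0.png

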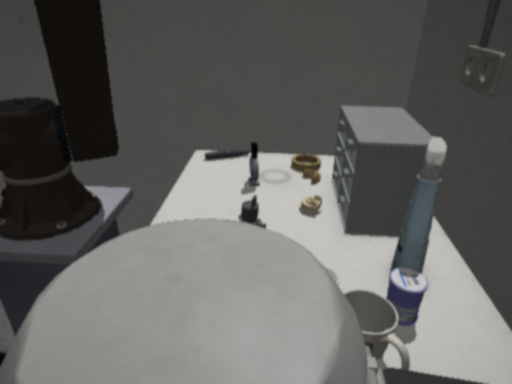

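The scene view shows the gauge (neck about 158,167; foot about 162,207), the stand with its cap (252,225), the cast (251,195), the jar (316,278) and the dish (362,234). In the side view the gauge is at (254,165) and the stand at (250,210). I'll enlarge both.

```bash
python3 - <<'E'
from h import *
np.set_printoptions(precision=4,suppress=True)
a=cv2.imread('pics/scene0.png');b=cv2.imread('pics/side0.png')
def cr(i,x,y,w,h,s): 
    c=cv2.convertScaleAbs(i[y:y+h,x:x+w],alpha=1.6); c=cv2.resize(c,None,fx=s,fy=s,interpolation=cv2.INTER_CUBIC); return c
t=np.hstack([cr(a,135,150,50,66,6),cr(a,225,190,54,66,6)])
t2=np.hstack([cr(b,235,135,40,60,5),cr(b,230,185,50,50,5)[:,:] if 0 else cr(b,230,180,50,60,5)])
cv2.imwrite('pics/z0.png',t);cv2.imwrite('pics/z1.png',t2)
print(t.shape,t2.shape)
print('stand', onz('scene',252,205,.094),onz('scene',252,240,.0), 'side fin',onz('side',254,197,.094))
print('gauge',onz('scene',158,160,.126),onz('scene',162,207,0),onz('side',254,143,.126))
for n,u,v in [('cast',251,200),('jar',316,290),('dish',362,243)]: print(n,onz('scene',u,v,0))
E
```

```text
(396, 624, 3) (300, 450, 3)
stand [ 0.4938 -0.0467  0.094 ] [ 0.5097 -0.0345  0.    ] side fin [ 0.5201 -0.0382  0.094 ]
gauge [0.4937 0.2187 0.126 ] [0.5004 0.2284 0.    ] [0.4986 0.2252 0.126 ]
cast [0.6569 0.0793 0.    ]
jar [ 0.4428 -0.2283  0.    ]
dish [ 0.6372 -0.2265  0.    ]
```

View pics/z0.png

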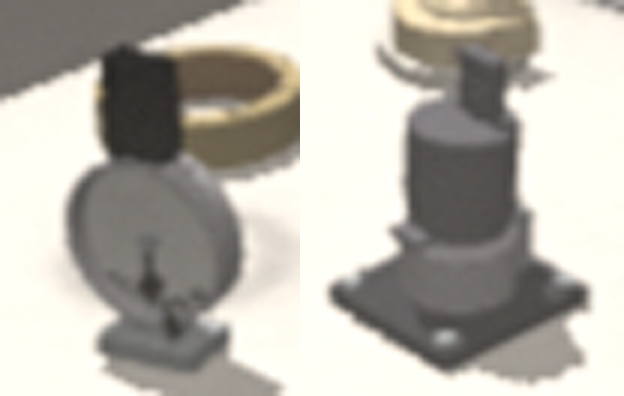

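View pics/z1.png

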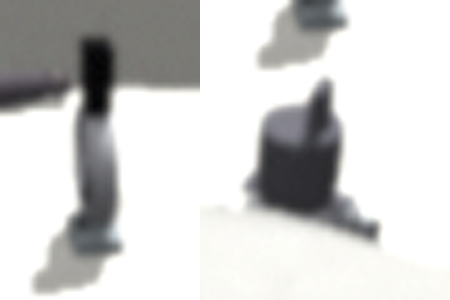

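The enlarged scene crop shows the plate corners at about (333,290), (445,362) and (585,292), and the fin top at (483,52). In the same crop the gauge's foot corners are at about (100,335), (188,358) and (228,325). The side crop shows the black neck at (97,75), the cap top at (302,125) and the fin top at (325,85).

```bash
python3 - <<'E'
from h import *
np.set_printoptions(precision=4,suppress=True)
S=lambda x,y,z: onz('scene',225+(x-300)/6-.4,190+y/6-.4,z)
G=lambda x,y,z: onz('scene',135+x/6-.4,150+y/6-.4,z)
L,F,R=S(333,290,.008),S(445,362,.008),S(585,292,.008)
print('plate',L,F,R,'ctr',(L+R)/2,np.linalg.norm(L-F),np.linalg.norm(F-R),'yaw LF',np.degrees(np.arctan2(*(L-F)[[1,0]])),np.degrees(np.arctan2(*(R-F)[[1,0]])))
L,F,R=G(100,335,.01),G(188,358,.01),G(228,325,.01)
print('foot',L,F,R,'ctr',(L+R)/2,np.linalg.norm(L-F),np.linalg.norm(F-R),np.degrees(np.arctan2(*(L-F)[[1,0]])),np.degrees(np.arctan2(*(R-F)[[1,0]])))
# triangulate fin top & cap top & neck centre
sc=lambda x,y:ray('scene',225+(x-300)/6-.4,190+y/6-.4)
gs=lambda x,y:ray('scene',135+x/6-.4,150+y/6-.4)
sg=lambda x,y:ray('side',235+x/5-.4,135+y/5-.4)
ss=lambda x,y:ray('side',230+(x-200)/5-.4,180+y/5-.4)
print('fin top',tri([sc(483,52),ss(326,84)]),'cap top ctr',tri([sc(462,125),ss(302,126)]))
print('neck',tri([gs(141,106),sg(97,75)]),'necktop',tri([gs(141,52),sg(97,40)]))
E
```

```text
plate [ 0.4786 -0.0004  0.008 ] [ 0.4654 -0.0596  0.008 ] [ 0.5299 -0.072   0.008 ] ctr [ 0.5042 -0.0362  0.008 ] 0.06066478174477903 0.06569943046291317 yaw LF 77.47468816567434 -10.824799908893866
foot [0.4782 0.24   0.01  ] [0.4853 0.1981 0.01  ] [0.5143 0.2056 0.01  ] ctr [0.4962 0.2228 0.01  ] 0.04254522170709946 0.029916795382996627 99.70605874166354 14.617941786239406
fin top (array([ 0.5216, -0.0339,  0.0936]), [np.float64(0.00023696431959611586), np.float64(0.00023696431959610594)]) cap top ctr (array([ 0.5107, -0.0329,  0.0702]), [np.float64(0.0001319312542386283), np.float64(0.000131931254238583)])
neck (array([0.4986, 0.2265, 0.105 ]), [np.float64(0.00045649290887330547), np.float64(0.00045649290887332715)]) necktop (array([0.4987, 0.2236, 0.1276]), [np.float64(0.00017690619021545607), np.float64(0.00017690619021536384)])
```

```bash
python3 - <<'E'
from h import *
np.set_printoptions(precision=3,suppress=True)
for u,v,z in [(388,350,0),(415,258,.0),(415,258,.1),(388,350,-.0),(270,312,0),(330,330,0)]: print(u,v,z,onz('scene',u,v,z))
for p in [(.178,-.651,.246),(.178,-.651,.2),(.3,-.4,.2),(.4,-.3,.2)]: print(p,proj('scene',p),proj('side',p))
E
```

```text
388 350 0 [ 0.381 -0.389  0.   ]
415 258 0.0 [ 0.649 -0.335  0.   ]
415 258 0.1 [ 0.494 -0.376  0.1  ]
388 350 -0.0 [ 0.381 -0.389  0.   ]
270 312 0 [ 0.345 -0.196  0.   ]
330 330 0 [ 0.367 -0.298  0.   ]
(0.178, -0.651, 0.246) [677.927 423.183] [-359.404  418.848]
(0.178, -0.651, 0.2) [653.496 466.42 ] [-309.034  458.941]
(0.3, -0.4, 0.2) [390.187 268.35 ] [ 60.712 250.011]
(0.4, -0.3, 0.2) [351.575 212.532] [161.409 213.686]
```

Request:
jog_arm([
  [[-1, 0, 0, 2, 0], [-1, 1, 4, 0, 0], [-1, 2, 5, 0, 0]],
], force=20)

```text
time_s: 0.48
tcp_pos: [0.2076, -0.5604, 0.2646]
eef_rot: [179.9, -0.0, -164.8]
contact_force: [1.2, 0.5, 1.1]
gripper_width: 0.0634
gripper_force: 0.0
```

Request:
jog_arm([
  [[-1, 1.5, 5, 0, 0], [-1, 1.5, 5, 0, -0.05], [-1, 2, 5, 0, -0.1], [-1, 2, 5, 0, -0.1], [-1, 3, 5, 0, -0.1], [-1, 3, 5, 0, -0.1], [-1, 3, 5, 0, 0], [-1, 3, 5, -1, 0]],
])

```text
time_s: 1.48
tcp_pos: [0.3988, -0.1593, 0.2562]
eef_rot: [180.0, 0.1, 169.5]
contact_force: [1.5, -0.7, -0.1]
gripper_width: 0.0004
gripper_force: 0.0
```

Request:
jog_arm([
  [[-1, 2, 5, -2, 0], [-1, 0, 3, -1.5, 0], [-1, 0, 2.5, 0, 0], [-1, 0, 0, 0, 0]],
])

```text
time_s: 1.98
tcp_pos: [0.4178, -0.0549, 0.2203]
eef_rot: [-180.0, -0.0, 169.6]
contact_force: [0.9, -0.0, -1.0]
gripper_width: 0.0004
gripper_force: 0.0
```

```bash
python3 - <<'E'
from h import *
np.set_printoptions(precision=4,suppress=True)
c=r.camera_info('wrist'); im=r.capture('wrist'); cv2.imwrite('pics/w0.png',im)
np.save('w0.npy',c,allow_pickle=True)
s=r.get_state(); print(s['tcp_pos'],s['eef_rot'],s['contact_force'],s['time_s'])
for n,p in dict(fin=(.5216,-.0339,.094),cap=(.51,-.033,.071),base=(.509,-.034,.008),gauge=(.498,.224,.126)).items(): print(n,proj('wrist',p,c))
E
```

```text
[ 0.4178 -0.0556  0.2204] [-179.9928   -0.0194  169.6117] [ 0.2026  0.157  -0.5494] 2.025
fin [292.4725 281.1942]
cap [289.5334 261.3642]
base [283.3369 237.899 ]
gauge [508.2294 221.6406]
```

View pics/w0.png

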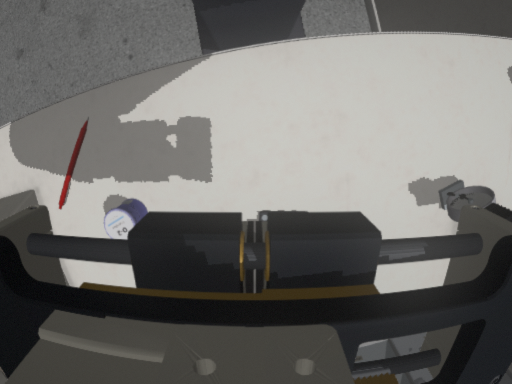

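The wrist view shows the jar (125,218) and the gauge (465,200). The fingers hide the stand, so I'll rely on the two-view estimate of its centre, about (0.509, -0.034) with yaw about -0.2, and begin pushing the fin.

Request:
jog_arm([
  [[-1, 3, 1, -4, 0], [-1, 3, 1, -4, 0], [-1, 1, 0.5, -3, 0], [-1, 0.3, 0, -0.6, 0], [-1, 0, 0, 0, 0]],
])

```text
time_s: 2.65
tcp_pos: [0.4909, -0.0318, 0.1049]
eef_rot: [-180.0, -0.0, 169.5]
contact_force: [0.0, -0.1, 1.1]
gripper_width: 0.0002
gripper_force: 0.0
```

Request:
jog_arm([
  [[-1, 1.2, -0.2, 0.1, 0], [-1, 1, -0.2, 0.2, 0], [-1, 1, -0.2, 0.1, 0], [-1, 1, -0.2, -0.1, 0], [-1, 1, -0.2, -0.2, 0], [-1, 0, 0, 0, 0]],
])

```text
time_s: 3.4
tcp_pos: [0.5434, -0.0413, 0.105]
eef_rot: [-180.0, -0.0, 169.5]
contact_force: [-0.3, -0.8, 0.1]
gripper_width: 0.0004
gripper_force: 0.0
```

```bash
python3 - <<'E'
from h import *
a=r.capture('scene');b=r.capture('side')
def cr(i,x,y,w,h,s): 
    return cv2.resize(cv2.convertScaleAbs(i[y:y+h,x:x+w],alpha=1.6),None,fx=s,fy=s,interpolation=cv2.INTER_CUBIC)
cv2.imwrite('pics/c1.png',np.hstack([cr(a,215,170,80,90,4),cr(b,215,150,80,90,4)]))
E
```

```text
(no output)
```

View pics/c1.png

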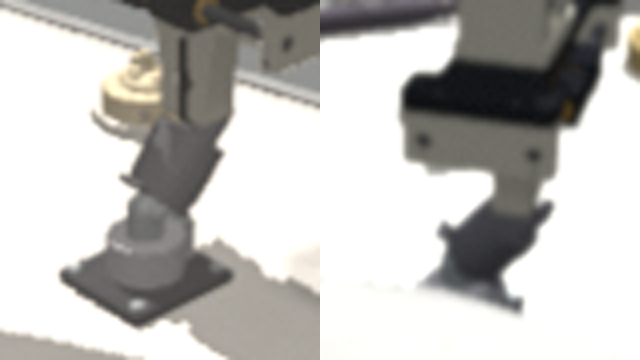

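The crop shows the cap tipped about 40° with the fingertips in the nook in front of the fin, and the stud is uncovered. I'll continue over and down.

Request:
jog_arm([
  [[-1, 1, -0.2, -0.5, 0], [-1, 1, -0.2, -0.5, 0], [-1, 0.65, -0.1, -0.6, 0], [-1, 0.65, -0.1, -0.6, 0], [-1, 0.3, -0.1, -0.5, 0], [-1, 0.2, 0, -0.5, 0], [-1, 0, 0, 0, 0]],
])

```text
time_s: 4.38
tcp_pos: [0.5813, -0.0481, 0.0734]
eef_rot: [-180.0, 0.0, 169.5]
contact_force: [1.4, -0.4, 0.4]
gripper_width: 0.0006
gripper_force: 0.8
```

Request:
jog_arm([
  [[-1, 0.2, 0, 2, 0], [-1, 0.2, 0, 4, 0], [-1, -4, 0.8, 0.5, 0], [-1, -4.1, 0.8, 0, 0], [-1, 0, 0, -2.7, 0], [-1, 0, 0, -2.6, 0], [-1, 0, 0, 0, 0]],
])

```text
time_s: 5.25
tcp_pos: [0.5023, -0.0324, 0.0844]
eef_rot: [-179.9, -0.2, 169.5]
contact_force: [-0.1, 0.1, 0.7]
gripper_width: 0.0006
gripper_force: 0.0
```

Request:
jog_arm([
  [[-1, 1, -0.2, 0, 0], [-1, 1, -0.2, 0, 0], [-1, 0.8, -0.2, 0, 0], [-1, 0.8, -0.1, 0, 0], [-1, 0.3, -0.1, 0, 0], [-1, 0, 0, 0, 0]],
])

```text
time_s: 6.0
tcp_pos: [0.5412, -0.0398, 0.0853]
eef_rot: [-180.0, -0.2, 169.5]
contact_force: [-8.4, 5.6, 7.6]
gripper_width: 0.0002
gripper_force: 5.5
```

Request:
jog_arm([
  [[-1, -1.5, 0.3, 0, 0], [-0.5, 0, 0, 4, 0], [1, 0, 1, 5, 0], [1, -1, 5, 1, 0.1], [1, -0.5, 5, 0, 0.1], [1, -0.5, 5, 0, 0.1], [1, -0.4, 5, 0, 0.1], [1, 0, 4, 0, 0]],
])

```text
time_s: 7.0
tcp_pos: [0.5032, 0.2146, 0.1858]
eef_rot: [180.0, 0.0, -167.4]
contact_force: [0.1, -0.7, 0.6]
gripper_width: 0.0647
gripper_force: 0.0
```

```bash
python3 - <<'E'
from h import *
np.set_printoptions(precision=4,suppress=True)
c=r.camera_info('wrist');w=r.capture('wrist');a=r.capture('scene');b=r.capture('side')
s=r.get_state(); print(s['tcp_pos'],s['eef_rot'],s['contact_force'],s['time_s'])
cv2.imwrite('pics/g1s.png',a);cv2.imwrite('pics/g1d.png',b);cv2.imwrite('pics/g1w.png',w)
def cr(i,x,y,w,h,s): 
    return cv2.resize(cv2.convertScaleAbs(i[y:y+h,x:x+w],alpha=1.6),None,fx=s,fy=s,interpolation=cv2.INTER_CUBIC)
t=np.hstack([cr(a,125,130,165,130,3)[:, :],cr(b,215,130,65,130,3)])
w2=cv2.resize(w,(440,330)); t=np.vstack([t[:, :],]) 
print(t.shape); cv2.imwrite('pics/g1.png',t)
print('wrist neck exp',proj('wrist',(.498,.224,.126),c))
E
```

```text
[0.5035 0.2145 0.1854] [ 179.9993    0.0098 -167.4342] [-0.0805 -0.5282  0.2615] 7.15
(390, 690, 3)
wrist neck exp [269.3724 209.3688]
```

View pics/g1.png

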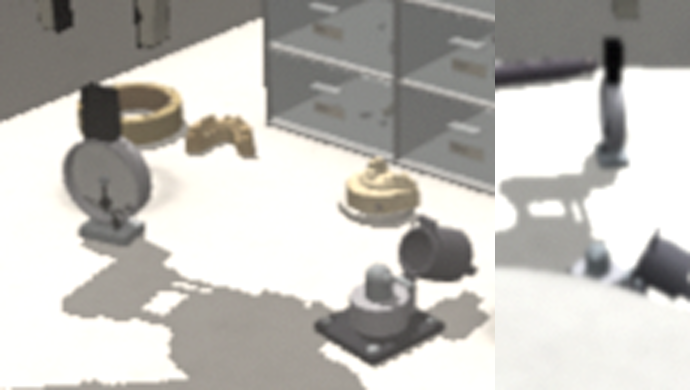

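The crop shows the cap fully back (scene 435,250), the stud bare with its top at about (377,267), and the gauge neck at (101,110) standing clear. The bystanders have not moved.

```bash
python3 - <<'E'
from h import *
np.set_printoptions(precision=4,suppress=True)
print('stud',tri([ray('scene',125+377/3-.3,130+267/3-.3),ray('side',215+103/3-.3,130+243/3-.3)]))
print('neck',tri([ray('scene',125+100/3-.3,130+110/3-.3),ray('side',215+118/3-.3,130+60/3-.3)]))
E
```

```text
stud (array([ 0.5081, -0.0312,  0.0523]), [np.float64(0.0010291567752680978), np.float64(0.0010291567752681342)])
neck (array([0.4989, 0.2266, 0.1059]), [np.float64(0.0006974231576264047), np.float64(0.0006974231576264362)])
```

Request:
jog_arm([
  [[1, -0.5, 1, 0, -0.02], [1, 0, 0, -3, 0], [1, 0, 0, -3, 0], [1, 0, 0, -1.6, 0], [1, 0, 0, 0, 0]],
])

```text
time_s: 7.78
tcp_pos: [0.4985, 0.2219, 0.1088]
eef_rot: [-179.9, -0.1, -168.8]
contact_force: [-0.5, -0.3, -0.4]
gripper_width: 0.0878
gripper_force: 0.0
```

Request:
jog_arm([
  [[0, 0, 0.3, 0, 0], [-0.3, 0, 0, 0, 0], [-1, 0, 0, 0, 0], [-1, 0, 0, 0, 0], [-1, 0, 0, 0, 0], [-1, 0, 0, 0, 0]],
], force=15)

```text
time_s: 8.52
tcp_pos: [0.4989, 0.2259, 0.1096]
eef_rot: [180.0, 0.0, -168.7]
contact_force: [0.7, 0.4, -0.0]
gripper_width: 0.033
gripper_force: 0.0
```

Request:
jog_arm([
  [[-1, 0, 0, 0, 0], [-1, 0, 0, 0, 0], [-1, 0, 0, 0, 0]],
])

```text
time_s: 8.9
tcp_pos: [0.4988, 0.2258, 0.1095]
eef_rot: [-180.0, -0.0, -168.7]
contact_force: [-1.0, 0.7, -0.2]
gripper_width: 0.0261
gripper_force: 15.0
```

Request:
jog_arm([
  [[-1, 0, 0, 2, 0], [-1, 0, 0, 4, 0], [-1, 0, 0, 3, 0], [-1, 0, 0, 0, 0]],
])

```text
time_s: 9.4
tcp_pos: [0.4999, 0.2268, 0.2017]
eef_rot: [179.9, 0.2, -168.7]
contact_force: [0.3, -0.1, -3.4]
gripper_width: 0.0261
gripper_force: 15.0
```

```bash
python3 - <<'E'
from h import *
np.set_printoptions(precision=4,suppress=True)
c=r.camera_info('wrist');w=r.capture('wrist');a=r.capture('scene')
V=np.array(c['view']);print('cam',-V[:3,:3].T@V[:3,3],'axis',-V[2,:3],c['fx'])
cv2.imwrite('pics/p1s.png',a);cv2.imwrite('pics/p1w.png',w)
s=r.get_state();print(s['tcp_pos'],s['gripper_width'])
ps=(s['tcp_pos']+[-.01,0,-.0595]);print(proj('wrist',ps,c),proj('scene',ps))
u,v=proj('scene',ps).astype(int)
cs=cv2.resize(a[v-30:v+30,u-30:u+30],(480,480),interpolation=cv2.INTER_CUBIC)
t=np.hstack([cv2.convertScaleAbs(cs,alpha=1.6),cv2.resize(w[100:384,130:382],None,fx=1.25,fy=480/284)])
print(t.shape,u,v);cv2.imwrite('pics/p1.png',t)
E
```

```text
cam [0.4323 0.2125 0.3409] axis [ 0.2527  0.0523 -0.9661] 297.3186396354542
[0.4984 0.2257 0.1988] 0.0261287448152111
[256.3804 196.6333] [153.5738 154.5048]
(480, 795, 3) 153 154
```

View pics/p1.png

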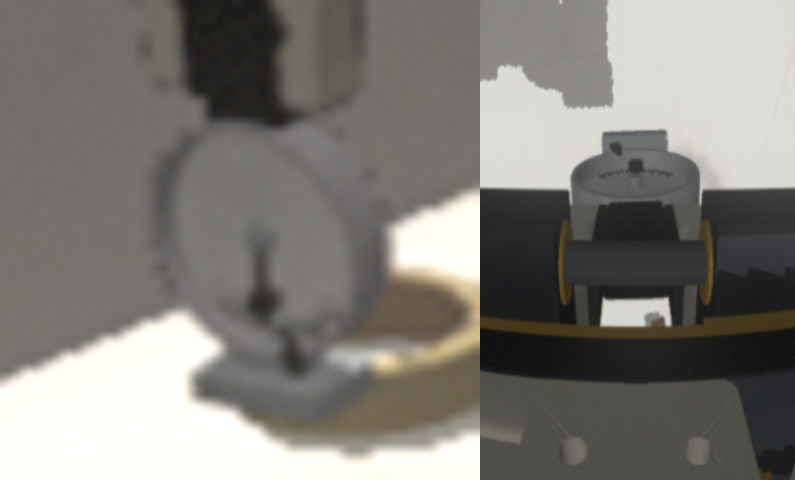

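The wrist view shows the dial face clearly, with the pointer tip at crop (636,165) and the index block at (616,148). I can measure both from there.

```bash
cat > dial.py <<'E'
from h import *
def blobs(w,box=(215,160,290,225),th=60):
    x0,y0,x1,y1=box; g=cv2.cvtColor(w,cv2.COLOR_BGR2GRAY)[y0:y1,x0:x1]
    n,l,st,ce=cv2.connectedComponentsWithStats((g<th).astype(np.uint8))
    return [(int(st[i,4]),st[i,:4]+[x0,y0,0,0],ce[i]+[x0,y0]) for i in range(1,n) if 8<=st[i,4]<600],g
def angle(px,c,ctr,yaw,lean,off):
    "angle and radius in the dial plane; ctr: dial centre, off: plane offset along gauge x"
    from scipy.spatial.transform import Rotation as Ro
    R=Ro.from_euler('z',yaw).as_matrix()@Ro.from_euler('x',lean).as_matrix()
    o,d=ray('wrist',*px,info=c); n=R[:,0]; p0=ctr+off*n
    q=R.T@(o+d*((p0-o)@n)/(d@n)-p0)
    return np.arctan2(q[1],-q[2]),np.hypot(q[1],q[2]),q
E
python3 - <<'E'
from dial import *
np.set_printoptions(precision=4,suppress=True)
w=cv2.imread('pics/p1w.png');c=r.camera_info('wrist');s=r.get_state();yaw=np.radians(s['eef_rot'][2]+180)
ctr=s['tcp_pos']+[0,0,-.0595]
for th in (50,65,80):
    B,g=blobs(w,th=th)
    for a,bb,ce in B:
        print(th,a,bb,ce,[tuple(np.round(angle(ce,c,ctr,yaw,0,o)[:2],4)) for o in(-.005,-.009)])
print(g[20:48:1,10:48])
E
```

```text
50 257 [225 219  59   6] [254.2763 222.1829] [(np.float64(-3.1287), np.float64(0.0303)), (np.float64(-3.132), np.float64(0.0409))]
65 38 [235 185   8   7] [238.8684 187.4737] [(np.float64(-0.241), np.float64(0.0588)), (np.float64(-0.3113), np.float64(0.043))]
65 72 [249 195  11   7] [253.9444 197.9583] [(np.float64(-0.027), np.float64(0.0232)), (np.float64(-0.0667), np.float64(0.0092))]
65 300 [224 219  61   6] [254.86   221.9133] [(np.float64(-3.1404), np.float64(0.0298)), (np.float64(-3.1401), np.float64(0.0405))]
80 51 [234 184  10   8] [238.6275 187.451 ] [(np.float64(-0.2443), np.float64(0.059)), (np.float64(-0.3152), np.float64(0.0432))]
80 100 [247 194  15  10] [254.1  198.23] [(np.float64(-0.0225), np.float64(0.0224)), (np.float64(-0.059), np.float64(0.0085))]
80 17 [225 202  12   4] [230.5882 203.1176] [(np.float64(-1.0841), np.float64(0.0201)), (np.float64(-1.7918), np.float64(0.0171))]
80 324 [223 218  63   7] [254.7685 221.7932] [(np.float64(-3.1385), np.float64(0.0296)), (np.float64(-3.1388), np.float64(0.0403))]
[[216 215 192 ... 110 110 111]
 [217 208 171 ... 112 113 113]
 [216 206 166 ... 112 110 111]
 ...
 [ 96  93  84 ...  91  97  96]
 [ 98  98  96 ...  91  96  95]
 [ 98  99  98 ...  91  93  94]]
```

```bash
python3 - <<'E'
from dial import *
from scipy.spatial.transform import Rotation as Ro
np.set_printoptions(precision=4,suppress=True,linewidth=200)
w=cv2.imread('pics/p1w.png');a=cv2.imread('pics/p1s.png');c=r.camera_info('wrist');s=r.get_state();yaw=np.radians(s['eef_rot'][2]+180)
ctr=s['tcp_pos']+[0,0,-.0595];R=Ro.from_euler('z',yaw).as_matrix()
g=cv2.cvtColor(a,cv2.COLOR_BGR2GRAY)
print(g[150:174,150:166])
for th in(30,40,50):
    n,l,st,ce=cv2.connectedComponentsWithStats((g[150:174,145:170]<th).astype(np.uint8)); print(th,[(st[i],ce[i]+[145,150]) for i in range(1,n)])
for nm,pw,ps in [('ptr',(254,198),(123+264/8-.45,124+299/8-.45)),('idx',(238.8,187.5),(123+294/8-.45,124+353/8-.45))]:
    p,e=tri([ray('wrist',*pw,info=c),ray('scene',*ps)]);q=R.T@(p-ctr);print(nm,q,e,np.arctan2(q[1],-q[2]),np.hypot(q[1],q[2]))
# orientation of blocks in wrist image
for box in((232,182,246,195),(245,192,264,206)):
    x0,y0,x1,y1=box; print(cv2.cvtColor(w,cv2.COLOR_BGR2GRAY)[y0:y1,x0:x1])
E
```

```text
[[ 75  74  74  74  73  73  74  74  74  76  75  75  75  75  70  66]
 [ 74  73  75  74  72  71  75  75  75  75  76  77  75  75  74  69]
 [ 74  74  75  73  67  69  72  74  76  75  76  75  76  75  76  72]
 [ 74  74  75  71  64  63  64  68  76  76  76  76  77  76  76  73]
 [ 75  75  75  72  62  58  59  67  75  76  75  76  76  76  77  76]
 [ 76  76  76  75  63  51  59  72  76  76  76  76  77  77  77  77]
 [ 75  76  77  76  64  47  60  75  76  77  75  77  77  77  76  76]
 [ 76  76  77  76  64  46  59  76  76  76  76  77  76  77  77  76]
 [ 75  76  77  76  65  45  58  76  77  77  76  77  77  77  77  77]
 [ 73  76  77  77  64  43  52  71  76  76  76  76  78  78  77  77]
 [ 74  72  72  70  52  35  39  53  68  77  76  77  77  78  78  77]
 [ 68  66  68  63  39  29  30  41  63  77  77  78  76  74  73  76]
 [ 67  63  64  57  36  28  32  48  68  77  78  77  73  70  71  69]
 [ 76  69  65  60  51  40  43  63  71  73  75  73  68  62  63  60]
 [ 77  77  73  69  62  51  51  62  62  63  63  63  58  61  67  61]
 [ 77  77  79  77  74  70  65  56  46  53  61  58  55  63  68  61]
 [103  74  75  78  79  76  7
[... 2330 characters left out ...]
08  97  61  55  55  56  56  56  55  56  56  55  60  85 110 112 114]
 [110 109 107  94  60  54  55  55  54  56  55  55  54  53  59  84 110 112 111]
 [109 106 106  93  59  54  53  54  53  53  55  54  54  54  57  81 100  94 108]
 [ 98  81  85  86  60  55  56  53  52  51  52  52  52  53  56  66  71  80  98]
 [ 96  86  69  73  69  61  56  55  54  54  53  54  58  65  71  69  71  88  97]
 [ 97  94  84  87  93  86  73  70  65  69  68  71  82  91  94  92  89  97  99]
 [ 98  98  95  94  88  83  79  80  78  79  80  80  80  85  91  95  96  98  97]
 [ 96  97  95  88  85  83  83  85  83  85  84  83  83  83  85  93  97  97  96]
 [ 96  97  94  88  92  94  98  98  98  99  98  96  93  88  86  91  97  96  97]]
```

Request:
jog_arm([
  [[-1, 0, -2, 0, 0], [-1, 0.2, -4, 0, -0.1], [-1, 0.2, -5, 0, -0.1], [-1, 0.2, -5, 0, -0.1], [-1, 0.2, -5, 0, -0.09], [-1, 0, -3.5, 0, 0], [-1, 0, -1.4, 0, 0], [-1, 0, 0, 0, 0]],
])

```text
time_s: 10.5
tcp_pos: [0.5063, -0.0341, 0.1988]
eef_rot: [-180.0, -0.1, 168.8]
contact_force: [0.9, -0.3, -2.7]
gripper_width: 0.0259
gripper_force: 15.0
```

Request:
jog_arm([
  [[-1, 0, 0, -1.5, 0], [-1, 0, 0, -1.5, 0], [-1, 0, 0, 0, 0]],
])

```text
time_s: 10.88
tcp_pos: [0.5057, -0.0327, 0.1675]
eef_rot: [-179.9, -0.2, 169.0]
contact_force: [-0.8, 0.2, -2.4]
gripper_width: 0.0262
gripper_force: 15.0
```

```bash
python3 - <<'E'
from h import *
np.set_printoptions(precision=4,suppress=True)
a=r.capture('scene');b=r.capture('side');w=r.capture('wrist')
for n,i in dict(s=a,d=b,w=w).items(): cv2.imwrite(f'pics/l1{n}.png',i)
s=r.get_state();print(s['tcp_pos'],s['eef_rot'],s['contact_force'],s['time_s'])
def cr(i,x,y,w,h,s): 
    return cv2.resize(cv2.convertScaleAbs(i[y:y+h,x:x+w],alpha=1.6),None,fx=s,fy=s,interpolation=cv2.INTER_CUBIC)
cv2.imwrite('pics/l1.png',np.hstack([cr(a,210,145,80,110,5),cr(b,215,120,70,110,5)]))
E
```

```text
[ 0.5072 -0.0328  0.1696] [-179.9861    0.0014  168.9753] [ 0.5595  0.0601 -2.4731] 11.025
```

View pics/l1.png

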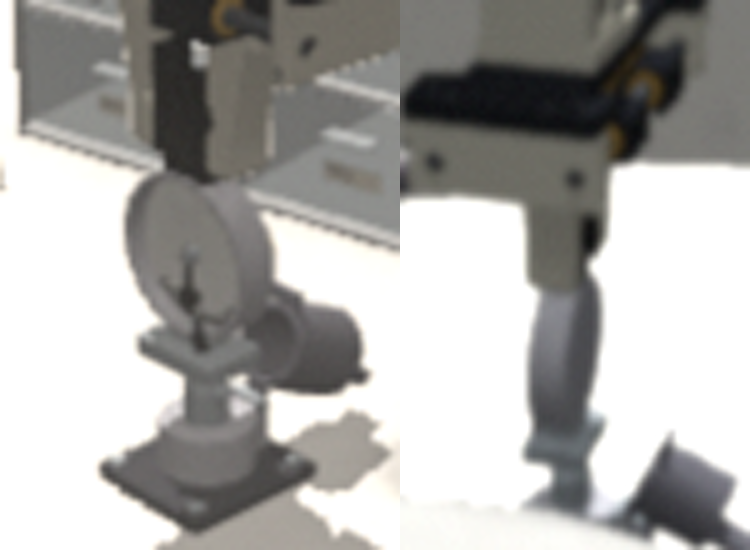

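The crop shows the level gauge with its foot just above the stud and centred on it to about 2 mm, and the cap open clear of it. I'll lower onto the stud.

Request:
jog_arm([
  [[-1, 0, 0, -0.3, 0], [-1, 0, 0, -0.3, 0], [-1, 0, 0, -0.3, 0], [-1, 0, 0, 0, 0]],
])

```text
time_s: 11.52
tcp_pos: [0.5071, -0.0331, 0.1606]
eef_rot: [180.0, 0.0, 168.9]
contact_force: [-0.2, -0.3, -0.4]
gripper_width: 0.0259
gripper_force: 15.0
```

Request:
jog_arm([
  [[-1, 0, 0, 0, 0], [-1, 0, 0, 0, 0], [-1, 0, 0, 0, 0], [-1, 0, 0, 0, 0], [-1, 0, 0, 0, 0], [-1, 0, 0, 0, 0], [-1, 0, 0, 0, 0], [-1, 0, 0, 0, 0]],
])

```text
time_s: 12.52
tcp_pos: [0.507, -0.0331, 0.1606]
eef_rot: [180.0, 0.0, 168.9]
contact_force: [-0.2, -0.2, -0.9]
gripper_width: 0.0262
gripper_force: 15.0
```

```bash
python3 - <<'E'
from h import *
np.set_printoptions(precision=4,suppress=True)
for _ in range(4):
    w=r.capture('wrist'); s=r.get_state(); print(s['tcp_pos'],s['contact_force'],s['moment'])
cv2.imwrite('pics/lv.png',w)
E
```

```text
[ 0.507  -0.0331  0.1606] [-0.0741  0.1669 -1.2809] [ 0.0852 -0.1342 -0.0082]
[ 0.507  -0.0331  0.1606] [ 0.2162  0.3926 -0.9553] [ 0.1577 -0.1229 -0.0049]
[ 0.5069 -0.0331  0.1606] [ 0.1904  0.2053 -0.6332] [ 0.1175 -0.1503 -0.0075]
[ 0.507  -0.0331  0.1606] [-0.0376  0.0087 -1.5317] [ 0.093  -0.1255  0.0009]
```

The gauge is level on the stud, which now carries part of its weight. I'll start rocking with a light grip.

Request:
jog_arm([
  [[-1, 0, 0, 0, 0], [-1, 0, 0, 0, 0]],
], force=3)

```text
time_s: 12.98
tcp_pos: [0.5069, -0.0331, 0.1605]
eef_rot: [-180.0, -0.0, 168.9]
contact_force: [-0.2, 0.4, -0.8]
gripper_width: 0.0263
gripper_force: 3.0
```

Request:
jog_arm([
  [[-1, -0.05, -0.25, 0, 0], [-1, -0.05, -0.25, 0, 0], [-1, -0.05, -0.25, 0, 0], [-1, -0.05, -0.25, 0, 0], [-1, 0, 0, 0, 0]],
])

```text
time_s: 13.6
tcp_pos: [0.5049, -0.0433, 0.1606]
eef_rot: [180.0, 0.0, 168.9]
contact_force: [0.5, 0.9, -0.4]
gripper_width: 0.0288
gripper_force: 3.0
```

```bash
cat > lk.py <<'E'
import sys
from dial import *
np.set_printoptions(precision=4,suppress=True,linewidth=160)
for n in('scene','side'): cv2.imwrite(f'pics/{sys.argv[1]}_{n}.png',r.capture(n))
c=r.camera_info('wrist');w=r.capture('wrist');cv2.imwrite(f'pics/{sys.argv[1]}_w.png',w);np.save(f'pics/{sys.argv[1]}_c.npy',c,allow_pickle=True)
s=r.get_state();print(s['tcp_pos'],s['eef_rot'],s['contact_force'],s['moment'],s['gripper_width'],s['gripper_force'],s['time_s'])
for th in (65,80):
    B,_=blobs(w,th=th)
    for b in B: print(th,b)
E
python3 lk.py a1
python3 -c "
from dial import *
for n in('l1w','lv'):
    print(n,[(b[0],b[2].round(1)) for b in blobs(cv2.imread('pics/%s.png'%n),th=65)[0]])"
```

```text
[ 0.5049 -0.0431  0.1606] [-179.9953   -0.0011  168.9305] [-0.1351  0.4307 -0.182 ] [ 0.441  -0.1176 -0.0306] 0.02876452030193483 3.0145082128001377 13.75
65 (74, array([234, 170,   7,  20]), array([235.8649, 180.9054]))
65 (46, array([246, 184,   9,   7]), array([250.1087, 186.5652]))
65 (85, array([256, 194,  13,   8]), array([261.3176, 197.5765]))
65 (328, array([234, 218,  54,   7]), array([258.8811, 221.2988]))
65 (27, array([221, 221,   8,   4]), array([225.0741, 222.6296]))
80 (383, array([233, 160,  28,  31]), array([241.2193, 172.1201]))
80 (56, array([246, 183,   9,   8]), array([250. , 186.5]))
80 (98, array([215, 195,  10,  13]), array([219.6531, 200.602 ]))
80 (114, array([256, 194,  14,  11]), array([261.7982, 198.4386]))
80 (9, array([249, 199,   6,   3]), array([251.4444, 200.2222]))
80 (27, array([235, 200,  13,   4]), array([241.4444, 201.5185]))
80 (8, array([275, 200,   5,   3]), array([276.75, 201.  ]))
80 (9, array([282, 201,   5,   3]), array([283.5556, 202.    ]))
80 (347, array([233, 217,  56,   8]), array([259.2075, 221.2017]))
80 (30, array([220, 221,   9,   4]), array([224.6667, 222.6667]))
l1w [(97, array([227.8, 176.7])), (50, array([239.2, 187.3])), (87, array([254.1, 197.9])), (312, array([254.6, 221.8]))]
lv [(153, array([228.2, 175.2])), (50, array([239.2, 187.3])), (87, array([254. , 197.9])), (308, array([254.7, 221.8]))]
```

The gauge leans as expected: the jaw width grew to 28.8 mm, which fits about 0.09 rad. I'll continue.

Request:
jog_arm([
  [[-1, -0.06, -0.3, -0.05, 0], [-1, -0.06, -0.3, -0.05, 0], [-1, -0.06, -0.3, -0.05, 0], [-1, -0.06, -0.3, -0.05, 0], [-1, -0.06, -0.3, -0.1, 0], [-1, -0.06, -0.3, -0.1, 0], [-1, 0, 0, 0, 0], [-1, 0, 0, 0, 0]],
])

```text
time_s: 14.75
tcp_pos: [0.5014, -0.0612, 0.1567]
eef_rot: [-180.0, 0.0, 168.9]
contact_force: [0.2, 0.4, 3.6]
gripper_width: 0.0342
gripper_force: 3.4
```

```bash
python3 lk.py a2
```

```text
[ 0.5014 -0.0611  0.1567] [-179.9944    0.0069  168.9415] [ 0.3846 -0.1016  3.6088] [ 0.1931 -0.0397 -0.0146] 0.03432208087047281 3.448925712145865 14.9
65 (44, array([252, 180,   8,   9]), array([255.2273, 184.5455]))
65 (42, array([266, 183,   7,   8]), array([269.2381, 186.0476]))
65 (84, array([268, 194,  12,   8]), array([273.9762, 197.5714]))
65 (354, array([235, 216,  55,   9]), array([261.613 , 220.9746]))
65 (15, array([217, 222,   6,   3]), array([219.9333, 223.1333]))
80 (377, array([251, 162,  28,  28]), array([259.7931, 173.4854]))
80 (51, array([266, 183,   8,   8]), array([269.4902, 186.1176]))
80 (107, array([268, 194,  13,  10]), array([274.1963, 198.2897]))
80 (53, array([229, 196,   8,  11]), array([232.5283, 200.6604]))
80 (10, array([253, 200,   6,   3]), array([255.8, 201.2]))
80 (372, array([234, 216,  56,   9]), array([261.1478, 220.8925]))
80 (20, array([216, 222,   8,   3]), array([220.1, 223.1]))
```

```bash
cat > al.py <<'E'
import sys
from dial import *
def lat(img,c,tcp,yaw,xs=(-.0073,-.0122)):
    B,_=blobs(img,th=65); b=[x for x in B if 60<=x[0]<=110 and 192<x[2][1]<204 and x[2][0]>240]; i=[x for x in B if 30<=x[0]<=60 and x[2][1]<195 and abs(x[2][0]-b[0][2][0])<22 and x[1][2]<11]
    i=min(i,key=lambda x:abs(x[2][1]-186.5))
    R=np.array([[np.cos(yaw),-np.sin(yaw),0],[np.sin(yaw),np.cos(yaw),0],[0,0,1]])
    out=[]
    for px,x in((b[0][2],xs[0]),(i[2],xs[1])):
        o,d=ray('wrist',*px,info=c); n=R[:,0]; p=o+d*((x-(o-tcp)@n)/(d@n)); out.append(R.T@(p-tcp))
    return np.array(out)
if __name__=='__main__':
    s=r.get_state();c=r.camera_info('wrist');w=r.capture('wrist')
    q=lat(w,c,s['tcp_pos'],np.radians(s['eef_rot'][2]-180));print(q*1000,'diff mm',(q[1]-q[0])*1000)
E
python3 - <<'E'
from al import *
np.set_printoptions(precision=2,suppress=True)
# camera is fixed to the tool: use the present camera info & pose for all
s=r.get_state();c=r.camera_info('wrist');y=np.radians(s['eef_rot'][2]-180)
for n in('lv','a1_w','a2_w'):
    q=lat(cv2.imread(f'pics/{n}.png'),c,s['tcp_pos'],y);print(n,(q*1000).tolist(),(q[1]-q[0])*1000)
E
```

```text
lv [[-7.299999999999969, -0.7192623198186876, -73.81964899552021], [-12.2, -12.324419203551189, -86.87677191764983]] [ -4.9  -11.61 -13.06]
a1_w [[-7.299999999999987, 4.743219399148027, -74.67050433437267], [-12.200000000000003, -3.8237191372223687, -89.3183577709015]] [ -4.9   -8.57 -14.65]
a2_w [[-7.30000000000001, 14.239769253585196, -74.63396800267236], [-12.200000000000017, 11.423560811038499, -91.01040675818739]] [ -4.9   -2.82 -16.38]
```

Request:
jog_arm([
  [[-1, 0, 0, 0.1, 0], [-1, 0, 0, 0.1, 0], [-1, 0, 0, 0, 0], [-1, 0, 0, 0, 0]],
])

```text
time_s: 15.4
tcp_pos: [0.5012, -0.0611, 0.1584]
eef_rot: [-180.0, -0.0, 168.9]
contact_force: [-0.4, 1.1, 0.3]
gripper_width: 0.0342
gripper_force: 3.2
```

The measured lean is about 0.255 rad and the index looks to be about 0.08 rad further on.

Request:
jog_arm([
  [[-1, -0.04, -0.2, -0.05, 0], [-1, -0.04, -0.2, -0.05, 0], [-1, -0.04, -0.2, -0.05, 0], [-1, -0.04, -0.2, -0.05, 0], [-1, 0, 0, 0, 0], [-1, 0, 0, 0, 0], [-1, 0, 0, 0, 0], [-1, 0, 0, 0, 0]],
])

```text
time_s: 16.4
tcp_pos: [0.4998, -0.0691, 0.1566]
eef_rot: [-180.0, 0.0, 168.9]
contact_force: [-0.7, 0.4, 0.3]
gripper_width: 0.0361
gripper_force: 3.3
```

```bash
python3 lk.py a3; python3 al.py
python3 - <<'E'
from al import *
np.set_printoptions(precision=4,suppress=True,linewidth=170)
s=r.get_state();c=r.camera_info('wrist');yaw=np.radians(s['eef_rot'][2]-180)
a=cv2.imread('pics/a3_scene.png');ps=proj('scene',s['tcp_pos']+[0,.018,-.08]);u,v=ps.astype(int);print(u,v)
print(cv2.cvtColor(a,cv2.COLOR_BGR2GRAY)[v-12:v+14,u-12:u+10])
E
```

```text
[ 0.4997 -0.0691  0.1566] [-179.9963   -0.0001  168.932 ] [0.5287 0.1524 1.4178] [ 0.3082 -0.0518  0.0211] 0.03598224877854266 3.2779202051460743 16.55
65 (18, array([260, 184,   8,   4]), array([263.3333, 185.8333]))
65 (37, array([275, 184,   7,   7]), array([278.0541, 186.3784]))
65 (84, array([273, 194,  13,   8]), array([279.7381, 197.631 ]))
65 (382, array([236, 215,  54,  10]), array([262.1859, 220.6649]))
65 (16, array([216, 222,   6,   3]), array([218.8125, 223.0625]))
80 (385, array([259, 163,  29,  26]), array([268.187 , 173.6935]))
80 (50, array([274, 183,   8,   8]), array([277.68, 186.1 ]))
80 (112, array([273, 194,  16,  10]), array([280.0625, 198.3571]))
80 (35, array([236, 197,   6,  10]), array([238.3143, 200.7429]))
80 (9, array([262, 200,   5,   3]), array([264.2222, 201.1111]))
80 (394, array([236, 215,  54,  10]), array([262.0457, 220.5838]))
80 (18, array([215, 222,   7,   3]), array([218.4444, 223.1111]))
[[ -7.3         18.58057803 -74.6796775 ]
 [-12.2         18.46264815 -90.38929483]] diff mm [ -4.9         -0.11792988 -15.70961734]
255 212
[[ 71  72  75  
[... 1651 characters left out ...]
3  60  44  41  65  83  81  81  77  70  68  69  70  63  58  57]
 [ 66  73  93  97  86  82  80  65  40  39  59  79  79  76  76  74  72  69  67  61  57  56]
 [ 94  67  73  87  90  84  84  68  41  38  55  72  71  69  69  69  75  88  93  85  68  60]
 [137  93  67  72  87  90  84  71  48  40  60  77  77  75  77  77  91 109 111  93  66  56]
 [166 137  94  68  71  84  86  80  69  56  66  80  81  81  82  82  87  92  86  72  73  82]
 [175 167 137  91  66  70  77  82  82  77  77  81  81  82  81  76  71  65  60  59  96 136]
 [174 169 148 106  67  64  68  75  82  83  83  82  80  76  69  62  59  57  61  71 121 165]
 [157 149 139 111  67  63  64  68  75  81  82  77  68  62  58  61  73  78  70  71 109 156]]
```

```bash
python3 - <<'E'
from al import *
np.set_printoptions(precision=2,suppress=True,linewidth=170)
def cen(g,u,v,h=4,base=62):
    p=np.clip(base-g[v-h:v+h+1,u-h:u+h+1].astype(float),0,None);yy,xx=np.mgrid[v-h:v+h+1,u-h:u+h+1];return (p*xx).sum()/p.sum(),(p*yy).sum()/p.sum()
s=r.get_state();c=r.camera_info('wrist');yaw=np.radians(s['eef_rot'][2]-180)
R=np.array([[np.cos(yaw),-np.sin(yaw),0],[np.sin(yaw),np.cos(yaw),0],[0,0,1]])
def pair(simg,bw,iw,bs,is_,tcp):
    g=cv2.cvtColor(cv2.imread(simg),cv2.COLOR_BGR2GRAY); V=np.array(c['view']); cc=dict(c); W=V.copy(); W[:3,3]=V[:3,3]-V[:3,:3]@(np.array(tcp)-s['tcp_pos']); cc['view']=W
    out=[]
    for pw,ps in((bw,bs),(iw,is_)):
        q=cen(g,*ps,h=3,base=60); p,e=tri([ray('wrist',*pw,info=cc),ray('scene',*q)]); out.append(R.T@(p-tcp)*1000); print(np.array(q),out[-1],'err',e[0]*1000)
    print('diff',out[1]-out[0])
pair('pics/a3_scene.png',(279.8,197.7),(277.9,186.2),(254,212),(251,219),s['tcp_pos'])
pair('pics/a2_scene.png',(274,197.7),(269.3,186.1),(255,209),(253,216),[.5014,-.0611,.1567])
# level, crop origin (210,145) x5: bob (188,297) idx (202,333)
pair('pics/l1s.png',(254.1,197.9),(239.2,187.3),(247,204),(250,211),[.5071,-.0328,.1695])
E
```

```text
[253.44 212.1 ] [ -6.53  19.46 -79.23] err 0.7228838993546282
[251.63 219.34] [-12.02  18.98 -93.65] err 0.6559139772554047
diff [ -5.49  -0.49 -14.42]
[252.51 210.24] [ -6.91  14.51 -76.43] err 0.2113505029705047
[251.73 216.61] [-12.8   11.13 -87.57] err 0.2946031141657855
diff [ -5.89  -3.38 -11.15]
[247.19 204.09] [ -6.73   0.18 -80.59] err 1.5224443746472742
[249.55 211.89] [-11.92 -12.02 -91.89] err 1.047097764711013
diff [ -5.19 -12.2  -11.31]
```

Wrist-only and two-view measurements agree that the pointer is within about 0.01 rad of the index, just short of it. I'll nudge 1 mm more and check.

Request:
jog_arm([
  [[-1, -0.02, -0.1, -0.03, 0], [-1, 0, 0, 0, 0], [-1, 0, 0, 0, 0], [-1, 0, 0, 0, 0], [-1, 0, 0, 0, 0], [-1, 0, 0, 0, 0], [-1, 0, 0, 0, 0], [-1, 0, 0, 0, 0]],
])

```text
time_s: 17.6
tcp_pos: [0.4995, -0.0701, 0.1563]
eef_rot: [180.0, 0.0, 168.9]
contact_force: [0.3, 0.5, 1.4]
gripper_width: 0.0366
gripper_force: 3.5
```

```bash
python3 lk.py a4|head -1; python3 al.py; python3 - <<'E'
from h import *
a=cv2.imread('pics/a4_scene.png');w=cv2.imread('pics/a4_w.png')
def cr(i,x,y,w,h,s): return cv2.resize(cv2.convertScaleAbs(i[y:y+h,x:x+w],alpha=1.6),None,fx=s,fy=s,interpolation=cv2.INTER_CUBIC)
cv2.imwrite('pics/f.png',np.hstack([cr(a,205,150,80,110,5),cr(w,210,150,80,110,5)]))
E
```

```text
[ 0.4995 -0.0701  0.1563] [-179.9991   -0.0015  168.9295] [0.8057 0.5398 0.6038] [ 0.4452 -0.065   0.0161] 0.03657465921112279 3.454458578489721 17.75
[[ -7.3         18.89936165 -74.57826385]
 [-12.2         19.2913728  -90.55827107]] diff mm [ -4.9          0.39201115 -15.98000722]
```

View pics/f.png

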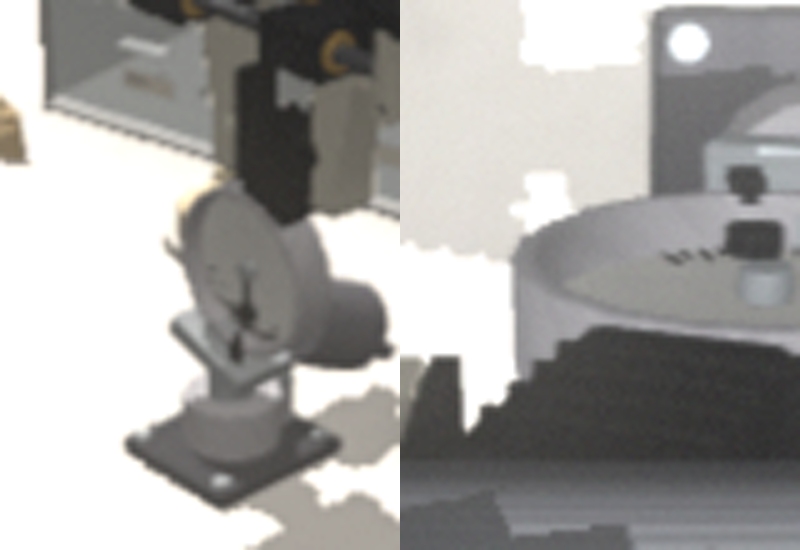

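The final crop shows the pointer bob (754,240) and index (746,183) lined up, with the foot leaning on the stud and the neck still gripped. The remaining offset is under about 0.4 mm, so I'll hand it in.

```bash
python3 -c "
from plant import r
print(r.close_job())"
```

```text
the job is handed in; nothing more can be done
None
```

I handed the job in at about 18 s: the cap is fully back, the gauge was set level on the stud and then rocked about 0.34 rad, and the pointer rests on the index to within about 0.01 rad, with the neck still gripped at about 3 N. The hand-in gave no verdict.

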